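# Load a chocolate mould and step it under the filling nozzle

### The job

Load the white chocolate mould into the filling stand: set it on the ledge with its plain end started in the mouth of the carriage's guide and let go of it, then take it by the tongue at its other end and slide it fully home against the stop. Then step the carriage so that the nozzle points first at the middle of the large cavity, which sets slowest, pause there for a good second as for a fill, and move on to the middle of the small cavity, leaving it there with the mould still home. Leave the pepper jar and the salt shaker where they are.

Things in the scene. Friction and masses are not known exactly. Their poses are not given: they have to be found in the camera images.
- mould: loose white plastic mould, a slab 60 (x) x 120 (y) x 22 (z) mm, 0.22 kg, lying face up; origin at the centre of its underside, +y toward the end with the tongue. Two round cavities 13 mm deep in its top, with dark steel floors, 34 mm and 22 mm across. Carry it by its 60 mm width
- mould_nose (a point): middle of the lower edge of the mould's plain end (mould frame 0, -60, 0 mm; the last 8 mm of this end are narrowed to 54 mm)
- mould_tongue (a point): centre of the tongue (mould frame 0, 84, 16 mm), 30 mm wide (x), 12 mm thick, standing out 42 mm beyond the slab's end, its top level with the slab's; pinch it across x
- large_cavity (a point): centre of the 34 mm cavity at the mould's top (mould frame -8, -18, 22 mm)
- small_cavity (a point): centre of the 22 mm cavity at the mould's top (mould frame 12, 34, 22 mm)
- stand: fixed filling stand: base plate 180 x 180 mm, a column (170 mm) at its far side holds a steel hopper (60 mm across, top at 209 mm). Origin on the worktop below the nozzle; +x away from the robot to the column, +y left. A carriage runs on it on x-y slides (6 N friction, no turning): 45 mm either way along y and 35 mm along x from centred under the nozzle
- nozzle_tip (a point): the hopper's fixed downward nozzle tip, 80 mm above the worktop, 14 mm above a loaded mould
- guide_stop (a point): carriage: middle of the end stop's face, on the bed, 44 mm above the worktop; axes as the stand's. The mould is fully home when its plain end touches this face. Lips along the guide, 26 mm above the bed, overhang the mould's edges by about 3 mm, so it goes in only by sliding lengthwise along -y
- guide_mouth (a point): carriage: middle of the guide's open +y end, on the bed, 122 mm from the stop. Guide 64 mm wide between side rails, which stop fingers on the mould's sides. Flared cheeks reach 11 mm out from the mouth; between them a ledge 26 mm wide continues the bed for 49 mm outside and bears the mould while it is started
- carriage_knob (a point): black upright knob at the front of the carriage, 22 mm across, for moving it; this point is at mid grip height, 64 mm above the worktop, 90 mm in -x from the carriage's middle; the knob's bracket lies 20 mm below and the knob's top 14 mm above this point
- pepper_jar: glass jar with black cap, 49 mm across, 118 mm high, bystander; origin at the centre of its underside
- salt_shaker: glass shaker with grey metal top, 44 mm across, 90 mm high, bystander; origin at the centre of its underside

How it is judged (in metres and radians):
On the way, in this order (a step that is already met when the one before it is completed fails the run):
1. the mould lies with its plain end inside the mouth of the guide, not yet home, and the fingers have let go of it (y of mould_nose in the frame of guide_stop between 0.012 and 0.122 m and z of mould_nose in the frame of guide_stop between -0.006 and 0.006 m and angle between the y axis of mould and the y axis of stand, either way round below 0.2 rad and contact force between the fingers and mould below 0.1 N), for 0.2 s.
2. the mould has been slid fully home (within 5 mm of the stop) by the fingers at its tongue (y of mould_nose in the frame of guide_stop below 0.005 m and horizontal distance between the grasp point and mould_tongue below 0.035 m and contact force between the fingers and mould above 0.3 N), for 0.1 s.
3. with the mould home, the large cavity's centre stays within 6 mm of the nozzle's axis for 0.6 s (y of mould_nose in the frame of guide_stop below 0.006 m and horizontal distance between large_cavity and nozzle_tip below 0.006 m), for 0.6 s.
At the end, for the whole second after the job is handed in: The mould is at rest in the guide, its plain end within 6 mm of the stop, and the small cavity's centre is within 6 mm (seen from above) of the nozzle tip (y of mould_nose in the frame of guide_stop below 0.006 m and z of mould_nose in the frame of guide_stop below 0.006 m and angle between the y axis of mould and the y axis of stand, either way round below 0.1 rad and horizontal distance between small_cavity and nozzle_tip below 0.006 m and linear speed of mould below 0.01 m/s); the robot touches nothing.
It fails at once if the pepper jar or the salt shaker is moved by more than 25 mm (distance of any of pepper_jar, salt_shaker from where it was at the start of the episode above 0.025 m).
It also fails if it takes over 72 s, if anything falls off the work surface, if the arm or the gripper's body presses on something with over 40 N, if the wrist force passes 120 N, or if a joint passes its speed limit or range.

### The arm

A 6-joint arm with a two-finger parallel gripper is mounted at the origin on a cart in front of the work surface, level with it; the furniture and walls round the work are solid. World frame = base frame: x ahead of the robot, y to its left, z up, the work surface at z = 0. Lengths are in mm, angles in degrees, forces in N, time in s.
With the tool pointing down it reaches from about 325 to 925 mm from the base axis. Payload 3.1 kg.
Tool frame: the origin (TCP) lies at the very end of the fingers, on their centre line; the grasp point (between the pads) lies grasp_offset behind it (grasp_offset is the distance from the TCP to the grasp point, in mm); z points along the fingers, y is the line along which they close (so a half turn about z gives the same grasp; the last joint's range is limited). The gripper opens to 85 mm and grips with 20 to 120 N. Pads are 22 mm wide; open, the fingers measure 114 mm over their backs; the gripper's body (76 mm by 85 mm) begins 54 mm behind the grasp point. The pads swing forward as they close: fully open they stand 13 mm farther back than shut.
Start: joints at [-70.428, 12.427, 92.441, -0, 75.132, -6.429], TCP at [274.012, -561.744, 231.3] pointing down, gripper open.
Joint ranges: [-157.48, 157.48], [-44.54, 120.13], [17.64, 146.25], [-64.5, 244.5], [7.68, 150.69], [-147.95, 147.95]. Speed limits (degrees/s): [159.86, 159.86, 180, 180, 180, 180].

### API

Orientations are given as [roll, pitch, yaw] about the fixed x, y, z axes, in that order (R = Rz(yaw) Ry(pitch) Rx(roll)).
In Python, from station import * gives the robot as it stands. Calls block until the motion is done:
- goto(position, orientation): joint-space move of the TCP to a pose.
- move_l(position, attitude=None, speed=150): straight line of the TCP; attitude=None keeps the orientation; speed is the mean speed in mm/s.
- move_j(angles): joint-space move.
- grip(opening, squeeze=None): finger opening in mm; squeeze is the grip in N (None keeps the last); returns when the fingers have stopped.
- wait(seconds).
- solve_ik(position, orientation): joint angles nearest the present ones, or None.
- get_obs(): the state.
- get_image(name): name is "scene" or "top" or "wrist"; returns the picture (480x640x3 uint8, red, green, blue); there is no depth.
- get_calibration(name): a dict with "fx", "fy", "cx", "cy" (pixels), "R" (3x3) and "t" (3): a world point X has camera coordinates R X + t; the wrist camera has in their place "mount" (4x4, takes a point from camera to tool coordinates, whose origin is the TCP and whose axes are the flange's). Camera axes: x right, y down, z forward; pixel columns grow to the right and rows downward; lengths in mm; the calibration is good to about 2 mm. A picture is of the moment at which its call begins: read the wrist's pose just before it. get_calibration takes no time and is no camera call.
A pose or a line that the arm cannot do raises Unreachable and nothing moves.
- sign_off(): hands the job in; it is judged then, once.
Trained networks look in the newest picture that a camera, given by its name, has taken for a name from the list of things; names that differ only in an ending like _2 or _b are one class to them, and where a whole thing is asked for, a point or a joint stands for the part that bears it (a point fixed in the world has none). Each returns a list of dicts, best first, with "score" (0 to 1); they miss things now and then, are a little off and sometimes report something else, mostly with a low value. They report only what shows in the picture. A call takes as long as a camera call.
- spot_in(name, camera): "extent" ([centre column, centre row, width, height] in pixels, round what is visible of it).
- regions_of(name, camera): "region" (480x640 bool, what is visible of it) and "extent" ([centre column, centre row, width, height] in pixels, round what is visible of it).
The state is a dict: "t": time; "joint_pos": joint angles; "qvel": joint speeds; "effort": joint torques, N m; "tcp_pos": TCP position; "ee_rot": TCP orientation; "wrist_force": force on the tool from outside, world axes, zero at the start; "moment": the same for the moment, N m; "grip_width": finger opening in mm; "grip_force": force on a finger pad.
Only numpy, scipy, OpenCV 4.12 (cv2) and the standard library are available. Lean on these libraries where they do the work, as an engineer would, in place of code of your own. Each camera call takes 0.05 s, during which the arm holds its last target. There are 200 camera calls.

## Working session

There is one attempt and no reset: what is moved stays moved. The work goes in short steps, each a Python script; the robot and the scene stay as the last script left them, time stands still between calls to the robot, and variables do not carry over. Pictures are saved under pics/ and viewed, at most 10 in all, crops included, and the job is handed in when it is done.

```bash
mkdir -p pics; ls
python3 - <<'E'
from station import *
import cv2,numpy as np
o=get_obs(); print({k:o[k] for k in ('t','tcp_pos','ee_rot','grip_width','wrist_force')})
try: print(grasp_offset)
except Exception as e: print(e)
for c in ("scene","top"):
    im=get_image(c); cv2.imwrite(f"pics/{c}0.png",im[:,:,::-1])
    print(c,{k:np.round(v,3).tolist() for k,v in get_calibration(c).items()})
    for n in ("mould","mould_tongue","large_cavity","small_cavity","stand","nozzle_tip","guide_stop","guide_mouth","carriage_knob","pepper_jar","salt_shaker"):
        print(n,[(round(float(d["score"]),2),np.round(d["extent"],1).tolist()) for d in spot_in(n,c)[:2]])
print(get_calibration("wrist"), get_obs()['t'])
E
```

```text
pics
{'t': 0.0, 'tcp_pos': array([ 273.72610064, -560.97385136,  229.97732623]), 'ee_rot': array([-1.79864227e+02, -1.33699123e-02,  2.60010457e+01]), 'grip_width': 85.62281798573535, 'wrist_force': array([ 0.17075385,  0.22395277, -0.28156692])}
18.700000000000003
scene {'fx': 591.624, 'fy': 591.624, 'cx': 310.725, 'cy': 230.531, 'R': [[-0.858, -0.513, 0.019], [-0.284, 0.443, -0.85], [0.428, -0.735, -0.526]], 't': [494.741, 140.538, 938.394]}
mould [(0.83, [325.8, 318.4, 91.2, 65.8])]
mould_tongue [(0.86, [328.1, 317.9, 95.9, 66.1])]
large_cavity [(0.74, [326.1, 316.9, 90.2, 67.9]), (0.68, [295.6, 233.2, 87.9, 71.3])]
small_cavity [(0.96, [327.8, 319.2, 95.5, 62.2])]
stand [(0.89, [269.1, 208.2, 134.9, 136.2]), (0.55, [296.1, 235.0, 85.9, 69.7])]
nozzle_tip [(0.74, [270.3, 210.3, 133.0, 135.6])]
guide_stop [(0.67, [297.4, 234.8, 87.2, 67.3])]
guide_mouth [(0.64, [297.1, 233.1, 87.9, 65.5])]
carriage_knob [(0.78, [296.3, 235.2, 84.2, 72.3])]
pepper_jar [(0.94, [197.1, 347.5, 41.2, 91.7]), (0.52, [327.4, 317.9, 91.8, 62.5])]
salt_shaker [(0.98, [359.6, 194.4, 21.9, 47.5])]
top {'fx': 
[... 564 characters left out ...]
.3])]
guide_mouth [(0.75, [358.3, 205.8, 97.0, 75.8]), (0.55, [353.8, 176.8, 130.9, 138.2])]
carriage_knob [(0.64, [358.1, 208.8, 92.1, 72.7])]
pepper_jar [(0.98, [178.9, 236.4, 46.7, 38.6])]
salt_shaker [(0.81, [471.1, 228.7, 31.1, 30.4])]
{'fx': 332.94809976040864, 'fy': 332.94809976040864, 'cx': 328.07369347145664, 'cy': 234.30905063896552, 'mount': array([[-4.27159494e-04, -9.50549927e-01, -3.10571496e-01,
         8.02798192e+01],
       [ 9.99999905e-01, -4.31574706e-04, -5.45000082e-05,
        -1.27916138e-01],
       [-8.22298229e-05, -3.10571489e-01,  9.50550021e-01,
        -1.42820589e+02],
       [ 0.00000000e+00,  0.00000000e+00,  0.00000000e+00,
         1.00000000e+00]])} 1.2
```

Run:
```python
import cv2
a=cv2.imread('pics/top0.png')[90:370,140:500]
cv2.imwrite('pics/topc.png',cv2.resize(a,None,fx=2.1,fy=2.1,interpolation=cv2.INTER_CUBIC))
a=cv2.imread('pics/scene0.png')[130:400,160:460]
cv2.imwrite('pics/scenec.png',cv2.resize(a,None,fx=2.2,fy=2.2,interpolation=cv2.INTER_CUBIC))
```

```text
(no output)
```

View pics/topc.png

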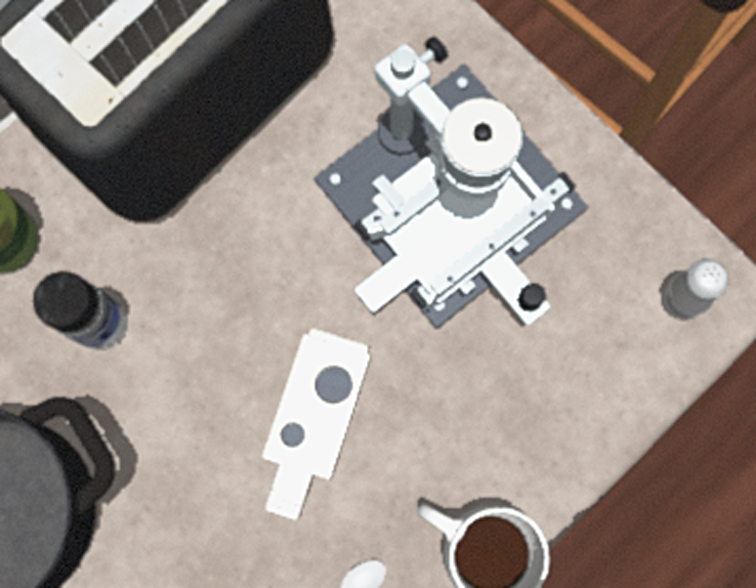

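View pics/scenec.png

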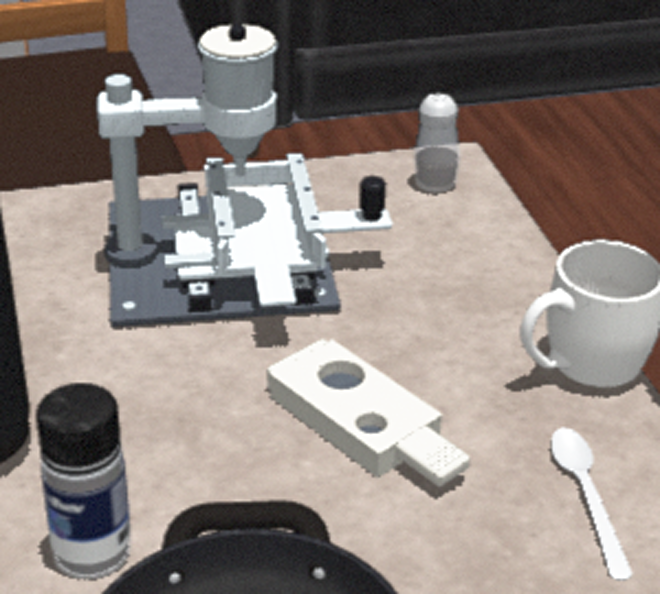

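The top view shows the mould with its plain end at crop (340,340) and its tongue at (282,515). The stand is yawed about 40°: column at (400,100), ledge end at (370,305), knob at (533,295). The jar is at (68,305) and the shaker at (705,280), both clear of the work. Next I'll fit the poses from these features.

```bash
cat > h.py <<'E'
from station import *
import numpy as np, cv2
from scipy.optimize import least_squares
from scipy.spatial.transform import Rotation as Ro
def camera(name,obs=None):
    c=get_calibration(name); 
    if 'mount' in c:
        T=np.eye(4); T[:3,:3]=Ro.from_euler('xyz',obs['ee_rot'],degrees=True).as_matrix(); T[:3,3]=obs['tcp_pos']
        M=np.linalg.inv(T@c['mount']); R,t=M[:3,:3],M[:3,3]
    else: R,t=np.array(c['R']),np.array(c['t'])
    return c,R,t
def proj(cam,X):
    c,R,t=cam; p=np.asarray(X,float)@R.T+t
    return np.c_[c['fx']*p[:,0]/p[:,2]+c['cx'],c['fy']*p[:,1]/p[:,2]+c['cy']]
def back(cam,uv,z):
    c,R,t=cam; d=R.T@np.array([(uv[0]-c['cx'])/c['fx'],(uv[1]-c['cy'])/c['fy'],1]); o=-R.T@t
    return o+d*(z-o[2])/d[2]
def place(p,L):  # p=x,y,yaw(rad)
    L=np.asarray(L,float); c,s=np.cos(p[2]),np.sin(p[2])
    return np.c_[p[0]+c*L[:,0]-s*L[:,1],p[1]+s*L[:,0]+c*L[:,1],L[:,2]]
def fit(views,p0): # views: list of (cam, local pts, pixels)
    f=lambda p:np.concatenate([(proj(c,place(p,L))-np.array(u)).ravel() for c,L,u in views])
    return least_squares(f,p0,loss='soft_l1')
E
python3 - <<'E'
from h import *
ct,cs=camera('top'),camera('scene')
T=lambda l:np.array(l)/2.1+[140,90]
S=lambda l:np.array(l)/2.2+[160,130]
Lt=[[-8,-18,9],[12,34,9],[-30,60,22],[30,60,22],[-15,105,22],[15,105,22],[0,-60,22]]
# top view: small cavity (x=+12) is on left side => +x left
Ut=T([[333,384],[292,434],[332,478],[263,457],[297,518],[267,510],[341,340]])
Ls=[[-8,-18,22],[12,34,22],[-30,60,22],[30,60,22],[-15,105,22],[15,105,22],[0,-60,22]]
Us=S([[342,375],[372,423],[440,415],[378,462],[468,461],[439,482],[297,358]])
for v in ([(ct,Lt,Ut)],[(cs,Ls,Us)],[(ct,Lt,Ut),(cs,Ls,Us)]):
    r=fit(v,[400,80,2.5]); print('mould',r.x[:2],np.degrees(r.x[2]),'cost',r.cost, np.round(r.fun,1).tolist())
# stand plate corners, z unknown
c=T([[317,180],[466,66],[587,207],[437,327]])
for z in (0,10,15,20):
    P=np.array([back(ct,u,z)[:2] for u in c]); 
    print(z,P.mean(0),[round(np.linalg.norm(P[i]-P[i-1])) for i in range(4)],np.degrees(np.arctan2(*(P[1]-P[2])[::-1])),np.degrees(np.arctan2(*(P[0]-P[3])[::-1])))
print('hopper',back(ct,T([481,137]),209))
print('knob top',back(ct,T([533,293]),78),back(cs,S([373,182]),78))
print('ledge end top',back(ct,T([357,291]),44),back(ct,T([373,312]),44), 'scene',back(cs,S([261,302]),44),back(cs,S([294,300]),44))
print('nozzle scene',back(cs,S([241,172]),80))
E
```

```text
mould [452.55547667 170.2592343 ] 1485.5398690219954 cost 454.7631463969028 [49.6, -18.4, 41.7, -30.3, 28.6, -25.8, 38.4, -39.1, 21.7, -33.1, 24.4, -41.2, 59.0, -17.4]
mould [408.21374516 256.99821622] 7271.510073763225 cost 7.482110795588582 [-0.1, 0.1, -1.0, 0.4, 0.4, 1.2, -0.9, -3.0, 2.2, 0.4, 0.6, 0.0, -0.5, -2.9]
mould [408.61787568 255.73319024] 5472.257355329662 cost 18.4614940530288 [0.4, 0.4, 0.4, -0.1, -2.2, -0.3, -0.7, -1.0, -1.8, 2.2, -3.3, 0.6, -0.4, -2.4, -0.0, -0.4, -0.5, -0.2, 0.7, 0.3, -0.1, -3.7, 2.9, -0.7, 1.5, -0.9, -0.7, -3.2]
0 [603.07251739 138.87467286] [176, 179, 176, 178] 39.14489181568085 39.316615614124004
10 [599.96397235 139.41856337] [174, 177, 174, 176] 39.14489181568088 39.316615614124
15 [598.40969983 139.69050863] [173, 176, 173, 175] 39.14489181568088 39.316615614124
20 [596.85542731 139.96245388] [172, 175, 172, 174] 39.14489181568084 39.31661561412398
hopper [580.53495319 129.34594476 209.        ]
knob top [493.96118371  75.61233509  78.        ] [493.30233769  76.94118254  78.        ]
ledge end top [500.78835925 222.63073585  44.        ] [482.55924523 208.52184647  44.        ] scene [503.86796324 225.24323879  44.        ] [484.58501873 209.95387369  44.        ]
nozzle scene [590.03189226 123.98256622  80.        ]
```

Run:
```python
from h import *
import pickle
D=180
def shot(n,p,psi):
    goto(p,[180,0,psi]); wait(0.2); o=get_obs(); im=get_image("wrist")
    cv2.imwrite(f'pics/{n}.png',im[:,:,::-1]); pickle.dump(o,open(f'pics/{n}.pkl','wb')); print(n,o['t'],o['tcp_pos'],o['joint_pos'])
shot('wk',[470,60,260],219)
shot('ws',[480,240,230],129)
shot('wm',[408,256,150],162)
```

```text
wk 3.725 [470.15967383  59.52610909 259.95712109] [-1.27558173e+00 -7.92061407e+00  1.10361729e+02 -4.29581105e-03
  7.75641021e+01 -1.30217579e+02]
ws 5.6583 [480.10214354 239.73628532 230.09838356] [ 1.90404037e+01  1.68876131e+00  1.04461386e+02 -1.18075796e-03
  7.38425016e+01 -1.99399268e+01]
wm 6.45 [410.66008133 256.57473883 152.24378591] [ 2.36895704e+01 -1.63379961e-01  1.15260966e+02 -8.49541669e-03
  6.46320561e+01 -4.81995171e+01]
```

```bash
python3 -c "
import cv2
for n in ('wk','ws'):
    print(cv2.imread(f'pics/{n}.png').shape)"
```

```text
(480, 640, 3)
(480, 640, 3)
```

View pics/wk.png

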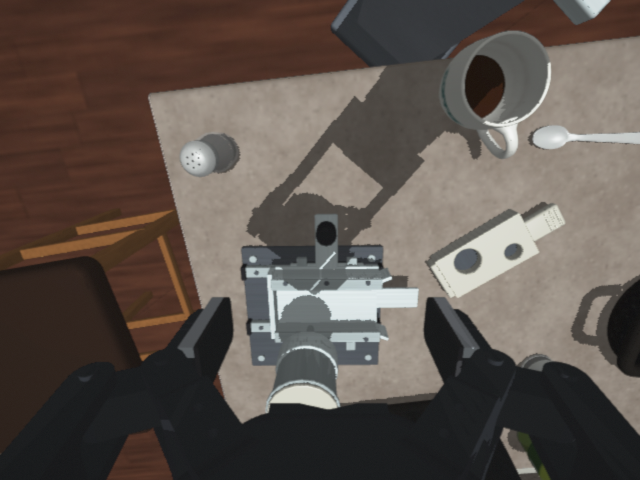

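View pics/ws.png

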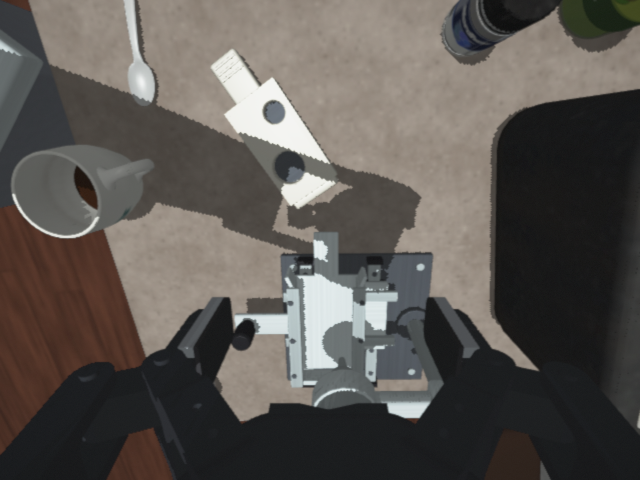

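View pics/wm.png

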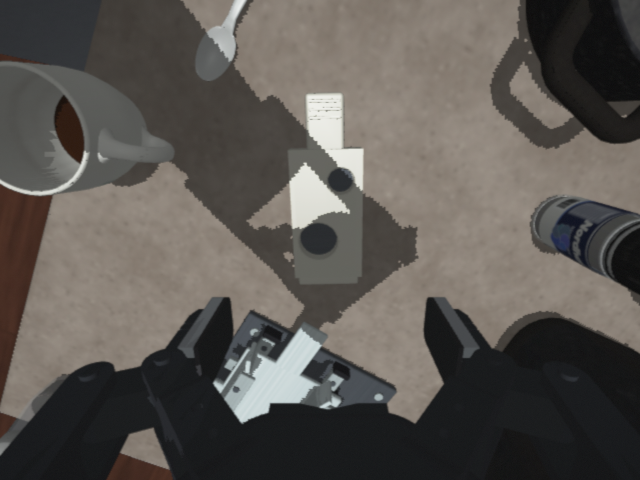

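Each wrist view shows its target:
- **wk:** knob at (326,233), base plate corners (243,246)–(380,364).
- **ws:** ledge end at (326,233).
- **wm:** mould centred, with cavities at (318,239) and (341,179).

The arm was still settling in wm, so I'll retake it and fit the poses by combining views.

```bash
python3 - <<'E'
from h import *
import pickle
ct,cs=camera('top'),camera('scene')
T=lambda l:np.array(l)/2.1+[140,90]
S=lambda l:np.array(l)/2.2+[160,130]
ld=lambda n:camera('wrist',pickle.load(open(f'pics/{n}.pkl','rb')))
wk,ws=ld('wk'),ld('ws')
o=get_obs(); im=get_image('wrist'); cv2.imwrite('pics/wm2.png',im[:,:,::-1]); pickle.dump(o,open('pics/wm2.pkl','wb'))
print(o['tcp_pos'],np.abs(cv2.imread('pics/wm.png').astype(int)-im[:,:,::-1]).mean())
wm=camera('wrist',o)
L=[[-8,-18,22],[12,34,22],[-30,60,22],[30,60,22],[-15,105,22],[15,105,22],[0,-60,22]]
r=fit([(wm,L,[[318,238],[341,179],[288,150],[364,149],[305.5,94],[342.5,94],[327,284]])],[408,256,1.26]);print('mould wm',r.x,np.degrees(r.x[2]),np.round(r.fun,1).tolist())
# plate
P=lambda z:[[90,90,z],[-90,90,z],[-90,-90,z],[90,-90,z]]
for z in (5,10,15):
    r=[fit(v,[600,139,.684]) for v in ([(ct,P(z),T([[317,180],[437,327],[587,207],[466,66]]))],[(wk,P(z),[[380,364],[383,245],[243,246],[251,366]])],[(ws,P(z),[[432,252],[282,254],[287,386],[429,379]])])]
    print(z,[(np.round(q.x[:2],1).tolist(),round(np.degrees(q.x[2]),2),round(q.cost,1)) for q in r])
print('knob',back(ct,T([533,293]),78),back(cs,S([373,182]),78),back(wk,[326,229],78))
print('ledge end',back(ct,T([365,301.5]),44),back(cs,S([277.5,301]),44),back(ws,[326,233],44),back(wk,[418,298],44))
def tri(vs,x0): return least_squares(lambda X:np.concatenate([(proj(c,[X])-u).ravel() for c,u in vs]),x0)
r=tri([(ct,T([481,140])),(cs,S([237,42]))],[585,127,200]); print('lid',r.x,np.round(r.fun,1))
E
python3 - <<'E'
import cv2
a=cv2.imread('pics/wk.png')[210:450,215:425]
cv2.imwrite('pics/wkc.png',cv2.resize(a,None,fx=2.5,fy=2.5,interpolation=cv2.INTER_CUBIC))
E
```

```text
[410.32769222 256.4567682  151.93772633] 1.4496451822916667
mould wm [409.38967461 256.37099461   1.26633988] 72.55593069923836 [-0.2, 4.0, -0.2, 2.9, -0.0, -0.1, -0.5, -0.0, -0.6, -5.9, 2.3, -6.4, 0.6, 1.4]
5 [([601.7, 139.1], np.float64(39.46), np.float64(2.9)), ([603.4, 143.9], np.float64(39.41), np.float64(4.9)), ([606.2, 141.6], np.float64(39.97), np.float64(16.4))]
10 [([600.1, 139.4], np.float64(39.48), np.float64(4.1)), ([601.5, 142.3], np.float64(39.5), np.float64(3.6)), ([604.9, 143.3], np.float64(40.12), np.float64(13.9))]
15 [([598.6, 139.6], np.float64(39.51), np.float64(5.4)), ([599.5, 140.7], np.float64(39.52), np.float64(4.4)), ([603.6, 145.4], np.float64(40.34), np.float64(12.5))]
knob [493.96118371  75.61233509  78.        ] [493.30233769  76.94118254  78.        ] [487.61517231  71.49152392  78.        ]
ledge end [491.65602745 215.5625339   44.        ] [494.2413435  217.61033274  44.        ] [495.62879111 217.87563818  44.        ] [494.11275488 219.26760124  44.        ]
lid [584.68537943 129.25071026 196.9743602 ] [-0.6 -1.2  1.4  0.4]
```

View pics/wkc.png

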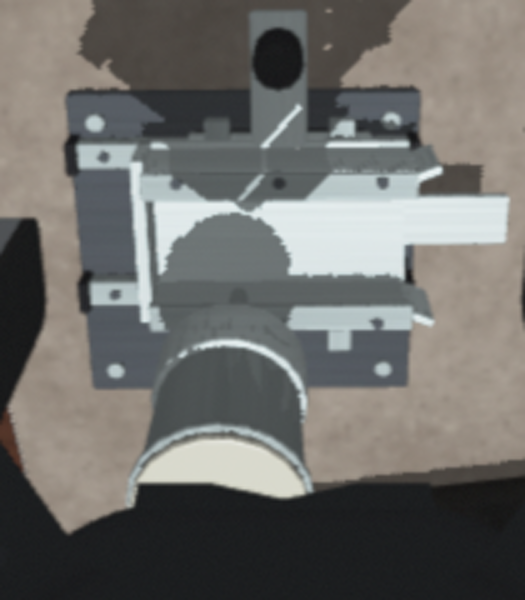

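The crop shows the guide empty, with the stop at left (145,240), the mouth and cheeks at right (425,240), and the ledge end at (508,220). The knob top is at about (277,62). I'll pick up the mould now.

```bash
cat >> h.py <<'E'
SY=np.radians(39.5); XD=np.array([np.cos(SY),np.sin(SY),0]); YD=np.array([-np.sin(SY),np.cos(SY),0])
LE=np.array([494,217,0.]); MOUTH=LE-49*YD
def show(s=''):
    o=get_obs(); print(s,round(o['t'],2),np.round(o['tcp_pos'],1),np.round(o['ee_rot'],1),'w',round(o['grip_width'],1),'gf',np.round(o['grip_force'],1),'F',np.round(o['wrist_force'],1)); return o
def snap(n):
    import pickle
    o=get_obs(); im=get_image('wrist'); cv2.imwrite(f'pics/{n}.png',im[:,:,::-1]); pickle.dump(o,open(f'pics/{n}.pkl','wb')); return camera('wrist',o)
E
python3 - <<'E'
from h import *
yaw=np.radians(72.3); m=np.array([409,256,0]); g=m+5*np.array([-np.sin(yaw),np.cos(yaw),0])
move_l(g+[0,0,50],[180,0,162.3],120); show()
move_l(g+[0,0,0],speed=60); wait(.3); show('down')
grip(0,60); wait(.2); show('grip')
move_l(g+[0,0,100],speed=120); wait(.2); show('up')
G=MOUTH+(20+65)*YD
goto(list(G+[0,0,100]),[180,0,129.5]); move_l(G+[0,0,55],speed=100); wait(.4); show('pre')
snap('pre')
im=get_image('scene'); cv2.imwrite('pics/spre.png',im[:,:,::-1])
a=cv2.imread('pics/pre.png'); b=cv2.resize(im[130:370,180:420,::-1],(480,480),interpolation=cv2.INTER_CUBIC)
cv2.imwrite('pics/prec.png',np.hstack([a[:,150:470],b])[:, :800])
E
```

```text
7.53 [405.  257.9  50.7] [1.799e+02 1.000e-01 1.623e+02] w 85.4 gf 0.0 F [-0.1 -0.3  0.8]
down 8.82 [4.045e+02 2.577e+02 3.000e-01] [180.    0.  162.3] w 85.5 gf 0.0 F [-0.5 -0.2  0.2]
grip 9.38 [404.9 257.8   0.5] [1.800e+02 1.000e-01 1.623e+02] w 58.5 gf 66.6 F [-0.3  1.   4.5]
up 10.56 [403.5 257.2  99. ] [-1.799e+02 -1.000e-01  1.623e+02] w 58.7 gf 65.8 F [ 0.9 -0.3 -1.8]
pre 12.11 [471.5 244.9  55.5] [180.    0.  129.5] w 58.5 gf 65.8 F [-0.5 -0.  -3. ]
```

View pics/prec.png

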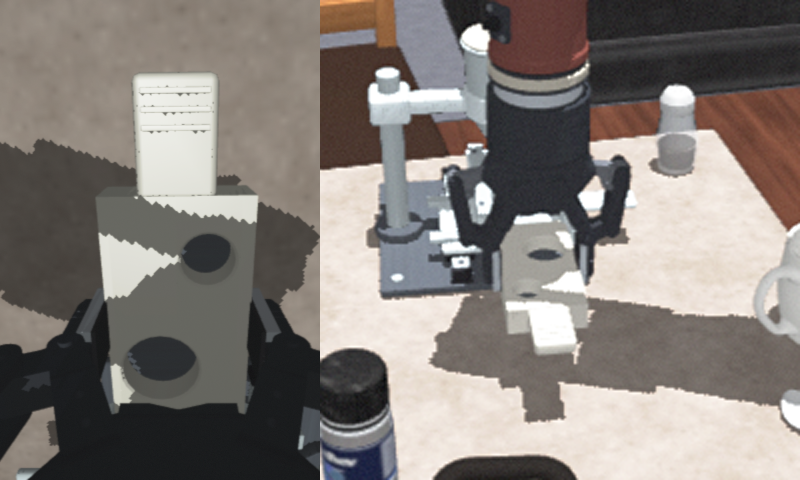

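The mould is held across its width with the tongue pointing out, and it looks level. The ledge is hidden under it. I'll fit the in-hand pose before inserting.

Run:
```python
from h import *
import pickle
o=pickle.load(open('pics/pre.pkl','rb')); c=get_calibration('wrist')
K=np.array([[c['fx'],0,c['cx']],[0,c['fy'],c['cy']],[0,0,1]])
L=np.array([[-30,60,22],[30,60,22],[-15,102,22],[15,102,22],[-8,-18,22],[12,34,22],[-15,60,22],[15,60,22]],float)
U=np.array([[97,196],[258,196],[134,73],[217,73],[162,366],[208,258],[136,195],[216,195]],float)+[150,0]
ok,rv,tv=cv2.solvePnP(L,U,K,None); 
M=np.eye(4); M[:3,:3]=cv2.Rodrigues(rv)[0]; M[:3,3]=tv.ravel()
T=np.eye(4); T[:3,:3]=Ro.from_euler('xyz',o['ee_rot'],degrees=True).as_matrix(); T[:3,3]=o['tcp_pos']
W=T@c['mount']@M
print(np.round(W,3)); print(Ro.from_matrix(W[:3,:3]).as_euler('xyz',degrees=True)); 
g=np.linalg.inv(T@c['mount']@M)@np.r_[o['tcp_pos'],1]; print('tcp in mould',g)
print(np.round(cv2.projectPoints(L,rv,tv,K,None)[0].reshape(-1,2)-U,1).tolist())
n=W@[0,-60,0,1]; d=n[:3]-MOUTH; print('nose rel mouth',d@XD,d@YD,n[2])
```

```text
[[ 7.64000e-01 -6.45000e-01 -3.00000e-02  4.76057e+02]
 [ 6.45000e-01  7.64000e-01 -1.30000e-02  2.41496e+02]
 [ 3.20000e-02 -1.00000e-02  9.99000e-01  5.22560e+01]
 [ 0.00000e+00  0.00000e+00  0.00000e+00  1.00000e+00]]
[-0.55106773 -1.8110195  40.15401215]
tcp in mould [-1.23208617  5.52144117  3.29672438  1.        ]
[[1.3, -0.5], [-1.6, -1.4], [-2.6, 1.1], [2.3, -0.5], [-0.8, 0.3], [-0.6, 0.9], [1.4, 0.3], [0.4, -0.2]]
nose rel mouth 2.4023860630757263 19.32097343008167 52.83278201818541
```

Run:
```python
from h import *
F0=get_obs()['wrist_force']
G=MOUTH+85*YD+[0,0,46.8]
move_l(G,speed=60); wait(.2); o=show('low')
for d in range(8,65,7):
    move_l(G-d*YD,speed=70); o=get_obs(); f=o['wrist_force']-F0
    e=o['tcp_pos']-(G-d*YD)
    print(d,'Fx %.1f Fy %.1f Fz %.1f'%(f@XD,f@YD,f[2]),'e %.1f %.1f'%(e@XD,e@YD), round(o['t'],2))
    if max(abs(f@XD),abs(f@YD))>15: print('stop');break
snap('ins')
im=get_image('scene'); cv2.imwrite('pics/sins.png',im[:,:,::-1])
```

```text
low 12.69 [471.2 244.8  46.8] [180.    0.  129.5] w 58.8 gf 65.8 F [-0.   0.  -1.6]
8 Fx 1.1 Fy -0.2 Fz -0.2 e 0.3 -0.7 12.96
15 Fx 1.4 Fy -0.4 Fz 0.9 e 0.1 -0.5 13.21
22 Fx 0.6 Fy -0.2 Fz 0.4 e 0.1 -0.4 13.46
29 Fx 0.8 Fy -0.1 Fz 1.4 e 0.1 -0.5 13.71
36 Fx 0.6 Fy -0.2 Fz 0.6 e 0.1 -0.5 13.96
43 Fx 1.2 Fy -0.7 Fz -0.4 e 0.1 -0.5 14.21
50 Fx 0.1 Fy -0.0 Fz 0.7 e 0.2 -0.5 14.46
57 Fx 0.7 Fy -0.9 Fz -0.1 e 0.1 -0.5 14.71
64 Fx 0.9 Fy -1.3 Fz 1.0 e 0.2 -0.5 14.96
```

Run:
```python
from h import *
p=MOUTH+(85-57)*YD
move_l(p+[0,0,46.8],speed=60)
z0=get_obs()['wrist_force'][2]
for z in (46,45.3,44.7,44.2,43.7,43.2):
    move_l(p+[0,0,z],speed=15); f=get_obs()['wrist_force'][2]; print(z,round(f-z0,1))
    if f-z0>4: break
grip(85); wait(.4); show('rel')
move_l(p+[0,0,100],speed=120); 
G=MOUTH+(-37+154)*YD
move_l(G+[0,0,110],speed=150); wait(.5); snap('tong'); show()
im=get_image('scene')
a=cv2.imread('pics/tong.png'); b=cv2.resize(im[130:370,180:420,::-1],(480,480),interpolation=cv2.INTER_CUBIC)
cv2.imwrite('pics/tongc.png',np.hstack([a[:,150:470],b]))
```

```text
46 -1.5
45.3 -0.3
44.7 -1.3
44.2 1.2
43.7 7.7
rel 17.36 [507.3 200.8  43.7] [-180.    -0.   129.5] w 85.0 gf 0.0 F [ 0.5  0.8 -0.5]
 19.27 [450.9 269.3 110. ] [180.    0.  129.5] w 84.7 gf 0.0 F [-0.3 -0.1 -0.1]
```

View pics/tongc.png

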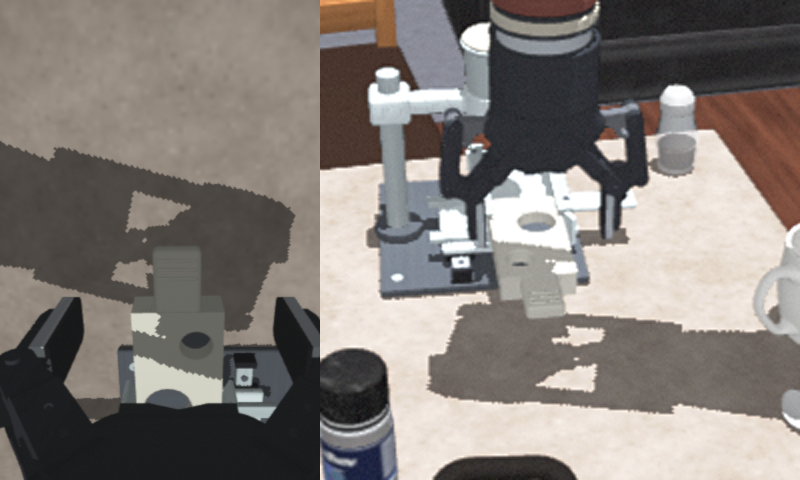

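The mould sits level in the mouth with its tongue centred between the fingers at column 327. Next I'll pinch the tongue and slide the mould home.

Run:
```python
from h import *
G=MOUTH+115*YD+[0,0,45.5]
move_l(G,speed=100); wait(.2); show('at'); grip(0,45); wait(.2); show('grip')
F0=get_obs()['wrist_force']; e0=None
for d in list(range(10,81,10))+list(range(82,106,2)):
    move_l(G-d*YD,speed=60 if d<81 else 20); o=get_obs(); f=o['wrist_force']-F0
    print(d,'Fx %.1f Fy %.1f Fz %.1f'%(f@XD,f@YD,f[2]), 'y %.1f'%((o['tcp_pos']-G)@YD), round(o['t'],2))
    if abs(f@YD)>4.5 and d>70 or np.abs(f).max()>25: break
wait(.3); show('end'); snap('home')
```

```text
at 20.32 [452.8 268.3  46.4] [179.9   0.  129.5] w 85.2 gf 0.0 F [-0.4  0.5  0.1]
grip 21.07 [452.  268.   45.6] [-180.    -0.   129.5] w 29.1 gf 48.4 F [-2.3  0.9  2.2]
10 Fx 1.7 Fy -2.1 Fz -1.3 y -10.7 21.38
20 Fx 2.2 Fy -3.6 Fz 0.4 y -20.7 21.7
30 Fx 1.3 Fy -2.1 Fz 1.5 y -30.5 22.02
40 Fx 1.2 Fy -2.2 Fz 1.6 y -40.2 22.33
50 Fx 0.6 Fy -0.8 Fz 2.4 y -50.1 22.65
60 Fx 1.8 Fy -0.7 Fz 2.2 y -60.0 22.97
70 Fx 1.6 Fy 0.2 Fz 3.0 y -69.9 23.28
80 Fx 1.2 Fy 0.5 Fz 4.1 y -79.9 23.6
82 Fx 1.1 Fy 1.7 Fz 4.5 y -81.1 23.85
84 Fx 1.1 Fy 3.5 Fz 3.5 y -82.9 24.1
86 Fx 1.7 Fy 2.4 Fz 4.6 y -84.8 24.35
88 Fx 1.9 Fy 2.8 Fz 4.1 y -86.8 24.6
90 Fx 0.8 Fy 2.7 Fz 4.0 y -88.8 24.85
92 Fx 2.5 Fy 3.4 Fz 4.2 y -90.8 25.1
94 Fx 1.5 Fy 3.5 Fz 4.8 y -92.8 25.35
96 Fx 2.1 Fy 3.5 Fz 4.8 y -94.8 25.6
98 Fx 1.8 Fy 3.3 Fz 5.6 y -96.7 25.85
100 Fx 2.0 Fy 3.4 Fz 4.2 y -98.8 26.1
102 Fx 1.5 Fy 3.6 Fz 5.1 y -100.8 26.35
104 Fx 1.6 Fy 2.7 Fz 5.0 y -102.8 26.6
end 26.9 [517.5 188.7  45.7] [-1.800e+02 -1.000e-01  1.295e+02] w 28.9 gf 49.0 F [-4.4  4.2  7.8]
```

Run:
```python
from h import *
p=get_obs()['tcp_pos']
grip(85); wait(.3); move_l(p+[0,0,60],speed=120)
move_l(p+70*YD+[0,0,100],speed=250)
kn=np.array([493.7,76.3,0])-19*YD
goto(list(kn-60*XD+60*YD+[0,0,150]),[180,0,219.5]); wait(.4); show()
for n in ('top','scene'): cv2.imwrite(f'pics/{n}1.png',get_image(n)[:,:,::-1])
w=snap('kn1')
for n,c in (('top1',camera('top')),('scene1',camera('scene')),('kn1',w)):
    im=cv2.imread(f'pics/{n}.png'); u=proj(c,[kn+[0,0,78]])[0]; x,y=u.astype(int)
    r=30 if n!='kn1' else 60
    s=im[max(0,y-r):y+r,max(0,x-r):x+r].max(2); N,_,st,ce=cv2.connectedComponentsWithStats((s<50).astype(np.uint8))
    print(n,u,[(st[i].tolist(),np.round(ce[i]+[max(0,x-r),max(0,y-r)],1).tolist(),np.round(back(c,ce[i]+[max(0,x-r),max(0,y-r)],72)[:2],1).tolist()) for i in range(1,N) if st[i,4]>15])
```

```text
31.03 [421.4  69.9 150. ] [-180.     0.  -140.5] w 85.0 gf 0.0 F [ 0.9 -0.2 -0.8]
top1 [401.75621199 222.98432645] [([17, 1, 8, 59, 261], [391.6, 224.0], [505.1, 78.6])]
scene1 [327.67286186 207.28999341] [([15, 1, 33, 5, 49], [328.8, 179.7], [563.8, -46.0]), ([24, 26, 9, 15, 112], [324.9, 209.8], [510.5, 63.2])]
kn1 [247.35161901 322.3947327 ] [([0, 32, 51, 88, 2366], [213.0, 342.9], [542.0, 52.7]), ([0, 48, 16, 23, 151], [192.3, 318.8], [533.9, 28.7]), ([68, 71, 8, 5, 28], [258.5, 335.4], [513.9, 76.1]), ([90, 72, 10, 4, 38], [281.3, 335.5], [502.7, 89.9])]
```

Run:
```python
from h import *
cs=camera('scene'); print(back(cs,[324.9,205.3],78),back(cs,[324.9,210],64))
a=cv2.imread('pics/kn1.png')[220:480,170:430]; b=cv2.imread('pics/scene1.png')[150:280,220:350]
cv2.imwrite('pics/v9.png',np.hstack([cv2.resize(a,(400,400),interpolation=cv2.INTER_CUBIC),cv2.resize(b,(400,400),interpolation=cv2.INTER_CUBIC)]))
```

```text
[513.64605868  57.97597675  78.        ] [516.8991197   51.39257474  64.        ]
```

View pics/v9.png

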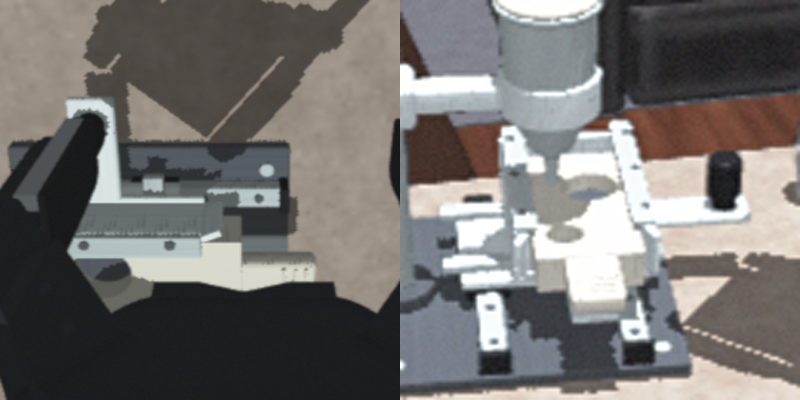

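The mould is home in the guide. The nozzle tip is at crop (551,178), the large cavity at (592,187), the small one at (566,233) and the knob top at (723,160). I'll work out the offsets from this one camera.

Run:
```python
from h import *
cs=camera('scene'); f=lambda x,y:[220+(x-400)/(400/130),150+y/(400/130)]
N=back(cs,f(551,179),80); la=back(cs,f(592,187),66); sm=back(cs,f(566,233),66); k=back(cs,f(723,160),78); te=back(cs,f(597,287),66)
for n,v in dict(N=N,large=la,small=sm,knob=k,tong_end=te).items(): print(n,np.round(v,1),'rel N stand', round((v-N)@XD,1),round((v-N)@YD,1),'rel large',round((v-la)@XD,1),round((v-la)@YD,1))
L=np.array([517.5,188.7,0])-8*YD
print('tongue ctr from slide',L,'=> large',L-102*YD-8*XD,'small',L-50*YD+12*XD)
p=(np.array([517.5,188.7,0])-8*YD-82*YD-90*XD); print('knob pred from slide',p)
# previous knob estimate same method
```

```text
N [590.8 124.4  80. ] rel N stand 0.0 0.0 rel large 25.2 12.2
large [579.1  99.   66. ] rel N stand -25.2 -12.2 rel large 0.0 0.0
small [562.7 150.9  66. ] rel N stand -4.8 38.2 rel large 20.4 50.4
knob [519.7  47.2  78. ] rel N stand -104.0 -14.4 rel large -78.8 -2.2
tong_end [517.1 188.6  66. ] rel N stand -16.0 96.3 rel large 9.2 108.6
tongue ctr from slide [522.58862576 182.52700333   0.        ] => large [581.29560756  98.73267007   0.        ] small [563.65203178 151.57871281   0.        ]
knob pred from slide [505.30082732  62.00674767   0.        ]
```

Run:
```python
from h import *
import pickle
ld=lambda n:camera('wrist',pickle.load(open(f'pics/{n}.pkl','rb')))
w,wk,cs=ld('kn1'),ld('wk'),camera('scene')
g=lambda x,y:[170+x*.65,220+y*.65]; gk=lambda x,y:[215+x/2.5,210+y/2.5]
N=np.array([590.8,124.4,0])
def r(n,v): print(n,np.round(v,1),'stand rel N',round((v-N)@XD,1),round((v-N)@YD,1))
r('bracket end kn1',back(w,g(90,101),44)); r('knob kn1',back(w,g(92,123),78))
r('bracket end wk',back(wk,gk(278,11),44)); r('knob wk',back(wk,gk(277,62),78))
r('tongue end kn1',back(w,g(316,262),66)); 
r('ledge end wk',back(wk,gk(508,220),44));r('rail end wk top',back(wk,gk(410,175),70));r('rail end kn1',back(w,g(205,243),70))
f=lambda x,y:[220+(x-400)/(400/130),150+y/(400/130)]
r('knob bottom scene',back(cs,f(723,207),44)); r('bracket end scene',back(cs,f(747,212),44)); r('tongue end scene',back(cs,f(598,302),66))
r('knob scene0',back(cs,[160+373/2.2,130+182/2.2],78))
```

```text
bracket end kn1 [510.  36.  44.] stand rel N -118.5 -16.8
knob kn1 [498.5  41.   78. ] stand rel N -124.3 -5.7
bracket end wk [483.1  67.2  44. ] stand rel N -119.5 24.4
knob wk [493.1  75.   78. ] stand rel N -106.8 24.0
tongue end kn1 [499.3 185.9  66. ] stand rel N -31.5 105.7
ledge end wk [494.5 219.2  44. ] stand rel N -14.0 134.4
rail end wk top [499.2 155.   70. ] stand rel N -51.2 81.8
rail end kn1 [525.1 128.9  70. ] stand rel N -47.9 45.3
knob bottom scene [520.   44.4  44. ] stand rel N -105.5 -16.8
bracket end scene [504.8  41.7  44. ] stand rel N -118.9 -9.2
tongue end scene [508.6 200.7  66. ] stand rel N -14.9 111.1
knob scene0 [493.3  76.9  78. ] stand rel N -105.4 25.4
```

All three features put the carriage 39 mm from where it started, so it was dragged along and the mould is about 20 mm short of the stop. I'd been pressing down on it with about 8 N. I'll re-grip and push again with the vertical and lateral forces relieved.

Run:
```python
from h import *
P=np.array([517.5,188.7,0])
goto(list(P+60*YD+[0,0,120]),[180,0,129.5]); move_l(P+[0,0,100],speed=200); wait(.15)
F0=show()['wrist_force']
move_l(P+[0,0,46],speed=90); wait(.25); grip(0,40); wait(.1); show('grip')
q=P+[0,0,46]; y=0; hist=[]
for i in range(40):
    o=get_obs(); f=o['wrist_force']-F0
    q=q+np.clip(f[2]-1,-3,3)*0.12*np.array([0,0,1.])+np.clip(f@XD,-3,3)*0.08*XD
    y+=2.5; move_l(q-y*YD,speed=25 if y>1e9 else 35)
    o=get_obs(); f=o['wrist_force']-F0; hist.append(f@YD)
    print('%.1f: Fx %.1f Fy %.1f Fz %.1f y %.1f z %.1f t %.2f'%(y,f@XD,f@YD,f[2],(o['tcp_pos']-P)@YD,o['tcp_pos'][2],o['t']))
    if abs(f@YD)>18: break
show('end')
```

```text
33.46 [517.  189.5 100.4] [180.   -0.  129.5] w 85.2 gf 0.0 F [0.4 1.3 0.5]
grip 35.11 [517.5 188.7  46.2] [-180.    -0.   129.5] w 29.3 gf 43.7 F [-1.3 -0.3  1.9]
2.5: Fx -1.1 Fy 1.7 Fz 2.4 y -2.3 z 46.2 t 35.36
5.0: Fx -1.7 Fy 1.6 Fz 1.6 y -5.2 z 46.2 t 35.61
7.5: Fx -0.6 Fy 0.4 Fz 0.7 y -7.9 z 46.2 t 35.86
10.0: Fx -0.7 Fy 0.6 Fz 1.4 y -10.3 z 46.2 t 36.11
12.5: Fx -0.9 Fy -0.4 Fz -0.4 y -12.9 z 46.2 t 36.36
15.0: Fx -0.6 Fy 0.8 Fz 1.6 y -15.2 z 46.2 t 36.61
17.5: Fx -1.3 Fy 0.8 Fz 0.9 y -17.9 z 46.2 t 36.86
20.0: Fx -0.4 Fy 1.8 Fz 1.6 y -20.3 z 46.2 t 37.11
22.5: Fx -1.7 Fy -0.2 Fz 0.7 y -22.9 z 46.2 t 37.36
25.0: Fx -0.7 Fy 3.7 Fz 2.9 y -24.5 z 46.2 t 37.61
27.5: Fx -0.1 Fy 8.3 Fz 2.6 y -25.9 z 46.2 t 37.86
30.0: Fx -0.2 Fy 16.5 Fz 5.0 y -25.8 z 46.3 t 38.11
32.5: Fx 1.2 Fy 27.9 Fz 8.1 y -25.4 z 46.4 t 38.36
end 38.36 [532.4 168.1  46.4] [-179.8   -0.5  129.7] w 28.9 gf 43.6 F [-16.4  23.6   8.6]
```

Run:
```python
from h import *
p=get_obs()['tcp_pos']
move_l(p+4*YD*0+3*YD,speed=60); show('relax'); grip(60); 
move_l(p+12*YD,speed=150) if False else None
move_l(p+4*YD+[0,0,25],speed=150); move_l(p+50*YD+[0,0,70],speed=250)
N=np.array([590.8,124.4,0]); kn=N-105.5*XD-15*YD
goto(list(kn-25*XD+[0,0,110]),[180,0,219.5]); grip(55); show('t')
cv2.imwrite('pics/scene2.png',get_image('scene')[:,:,::-1]); snap('kn2')
a=cv2.imread('pics/kn2.png')[200:480,150:470]; b=cv2.imread('pics/scene2.png')[150:280,220:350]
cv2.imwrite('pics/v10.png',np.hstack([cv2.resize(a,(320,280),interpolation=cv2.INTER_CUBIC),np.zeros((0,0,3),np.uint8)]) if False else np.hstack([cv2.copyMakeBorder(a,0,200,0,0,cv2.BORDER_CONSTANT),cv2.resize(b,(480,480),interpolation=cv2.INTER_CUBIC)]))
```

```text
relax 38.67 [530.6 170.3  46.3] [180.    0.  129.5] w 29.2 gf 43.5 F [-0.6  1.5  0.9]
t 41.7 [499.7  30.  110. ] [-180.     0.  -140.5] w 54.7 gf 0.0 F [ 0.1 -0.4  0.1]
```

View pics/v10.png

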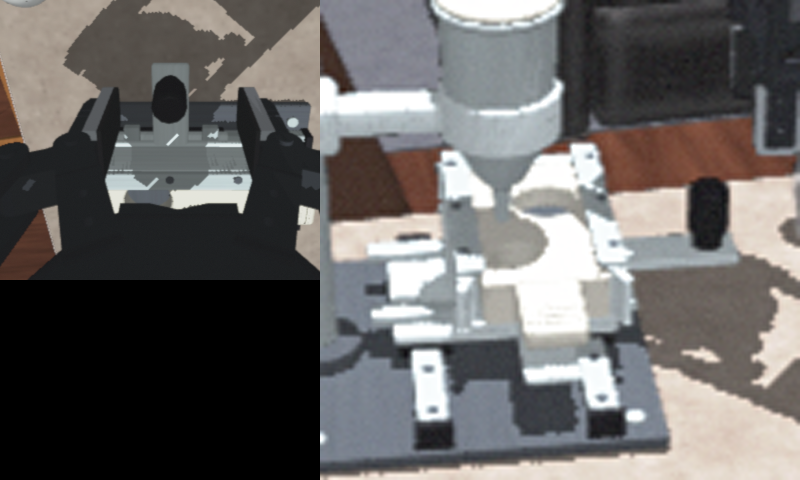

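The slab end now sits between the cheeks at (550,280), the tongue ends short of the ledge end at about (555,375), and the knob top is at (708,185). That looks home, and I'll check it with numbers.

Run:
```python
from h import *
import pickle
cs=camera('scene'); w=camera('wrist',pickle.load(open('pics/kn2.pkl','rb')))
N=np.array([590.8,124.4,0])
f=lambda x,y:[220+(x-320)/(480/130),150+y/(480/130)]
def r(n,v): print(n,np.round(v,1),'stand rel N',round((v-N)@XD,1),round((v-N)@YD,1))
r('N',back(cs,f(503,212),80)); r('large',back(cs,f(549,203),66)); r('tongue end',back(cs,f(555,340),66)); r('ledge end',back(cs,f(553,371),44)); r('slab end',back(cs,f(550,283),66))
r('knob',back(cs,f(708,186),78)); r('knob bottom',back(cs,f(708,245),44)); r('brk end',back(cs,f(736,252),44))
r('knob w',back(w,[320,290],78)); r('bracket end w',back(w,[320,264],44))
a=cv2.imread('pics/scene2.png')
# which rows: colour profile down the tongue axis
for k in range(236,268): 
    u=f(555,0)[0]; print(k,a[k,int(round(u))].tolist(),end=' ')
```

```text
N [591.6 121.7  80. ] stand rel N -1.1 -2.6
large [591.5  81.3  66. ] stand rel N -26.9 -33.7
tongue end [519.7 185.9  66. ] stand rel N -15.8 92.7
ledge end [524.8 180.   44. ] stand rel N -15.6 84.9
slab end [548.8 145.6  66. ] stand rel N -19.0 43.1
knob [522.6  41.7  78. ] stand rel N -105.3 -20.4
knob bottom [521.6  41.3  44. ] stand rel N -106.3 -20.1
brk end [506.2  39.7  44. ] stand rel N -119.2 -11.5
knob w [512.2  34.1  78. ] stand rel N -118.1 -19.6
bracket end w [511.2  32.3  44. ] stand rel N -120.0 -20.4
236 [249, 252, 252] 237 [237, 242, 243] 238 [255, 255, 255] 239 [252, 254, 254] 240 [200, 209, 211] 241 [172, 181, 184] 242 [164, 173, 175] 243 [152, 159, 160] 244 [153, 150, 144] 245 [166, 161, 151] 246 [159, 158, 147] 247 [162, 159, 152] 248 [166, 162, 152] 249 [247, 243, 236] 250 [255, 255, 255] 251 [255, 255, 255] 252 [232, 229, 220] 253 [156, 151, 143] 254 [77, 72, 66] 255 [67, 62, 59] 256 [65, 57, 55] 257 [68, 64, 61] 258 [69, 65, 59] 259 [64, 58, 55] 260 [67, 64, 61] 261 [65, 60, 55] 262 [70, 64, 60] 263 [68, 62, 55] 264 [71, 66, 64] 265 [67, 61, 58] 266 [69, 63, 60] 267 [99, 90, 84]
```

Run:
```python
from h import *
import pickle
ld=lambda n:camera('wrist',pickle.load(open(f'pics/{n}.pkl','rb')))
wk,ws,ct,cs=ld('wk'),ld('ws'),camera('top'),camera('scene')
N=np.array([590.8,124.4,0]); gk=lambda x,y:[215+x/2.5,210+y/2.5]
def r(n,v): print(n,np.round(v,1),'rel N',round((v-N)@XD,1),round((v-N)@YD,1))
for z in (190,200,209): r(f'lid wk {z}',back(wk,gk(220,490),z))
for z in (120,135): r(f'ring wk {z}',back(wk,gk(236,385),z))
T=lambda l:np.array(l)/2.1+[140,90]; S=lambda l:np.array(l)/2.2+[160,130]
for z in (197,209): r('lid top %d'%z,back(ct,T([481,139]),z)); r('lid scene %d'%z,back(cs,S([237,42]),z))
r('column top',back(ct,T([403,62]),170)); r('column scene',back(cs,S([118,84]),170))
# expected pixels of tip for candidates
for dx,dy in ((0,0),(0,3),(0,6),(-3,6),(2,8)): print(dx,dy,proj(cs,[N+dx*XD+dy*YD+[0,0,80]]))
a=cv2.imread('pics/scene2.png'); b=cv2.imread('pics/scene0.png')
for n,i in (('s0',b),('s2',a)): print(n); print(i[198:216,262:280].mean(2).astype(int))
```

```text
lid wk 190 [589.2 129.5 190. ] rel N 2.0 5.0
lid wk 200 [580.7 123.8 200. ] rel N -8.2 6.0
lid wk 209 [573.  118.8 209. ] rel N -17.3 7.0
ring wk 120 [601.3 140.7 120. ] rel N 18.5 5.9
ring wk 135 [591.1 133.8 135. ] rel N 6.2 7.1
lid top 197 [583.5 128.3 197. ] rel N -3.2 7.7
lid scene 197 [587.7 129.2 197. ] rel N 0.6 5.7
lid top 209 [579.  129.3 209. ] rel N -5.9 11.3
lid scene 209 [572.2 151.4 209. ] rel N 2.8 32.7
column top [654.9 185.9 170. ] rel N 88.6 6.7
column scene [653.8 192.9 170. ] rel N 92.2 12.8
0 0 [[269.05793237 208.16384448]]
0 3 [[269.21011159 208.98886246]]
0 6 [[269.36301886 209.81782746]]
-3 6 [[271.04497337 209.71993024]]
2 8 [[268.34156518 210.43823393]]
s0
[[ 70  95 114 115 115 114 112 112 113 112 111 111 103  73  47  51  62  66]
 [ 72  68  99 112 114 113 114 113 114 114 110 106  69  43  45  54  64  65]
 [ 73  73  78  89 107 111 116 110 112 109  83  58  51  43  49  56  66  71]
 [ 68  72  72  78 103 107 109 110 103 103  68  50  44  50  59  60  66  64]
 [ 75  67  69  75 101 118 124 121 119  95  69  60  55  58  57  52  62  61]
 [ 64  63  78  83  91 111 121 121
[... 1596 characters left out ...]
172 154 147 139 134 128]
 [136 144 145 146 143 139 139 141 136 147 170 241 220 168 155 139 134 129]
 [134 142 149 149 146 141 140 143 139 137 139 184 255 255 250 224 199 180]
 [131 144 146 146 149 142 142 140 141 145 146 147 173 170 187 255 255 255]
 [133 146 149 147 147 146 145 143 148 148 146 147 146 146 147 172 197 255]
 [138 147 150 145 150 147 147 149 146 145 146 148 149 144 147 144 143 189]
 [136 145 147 147 145 146 148 146 147 149 148 148 148 149 147 149 146 148]
 [133 145 151 148 149 150 147 146 147 147 145 148 148 147 150 148 147 142]
 [134 146 149 147 149 146 147 148 148 148 149 146 145 149 148 148 146 147]
 [131 139 145 146 148 149 148 149 149 150 155 157 155 152 149 153 144 146]]
```

```bash
cat >> h.py <<'E'
N0=np.array([590.8,124.4,0]); N=N0+5.3*YD
rel=lambda p:((p-N)@XD,(p-N)@YD)
W=lambda x,y,z:N+x*XD+y*YD+np.array([0,0,z])
E
python3 - <<'E'
from h import *
y0=-20.4-5.3
move_l(W(-106,y0,105),speed=200); move_l(W(-106,y0,48),speed=110); wait(.2)
grip(0,50); wait(.1); o=show('knob'); k0=rel(o['tcp_pos']); print('knob rel N',k0)
k1=(k0[0]+24.5,28)
move_l(W(*k1,48),speed=60); wait(.2); o=show('moved'); print(rel(o['tcp_pos']))
dy=rel(o['tcp_pos'])[1]-k0[1]
grip(55); move_l(W(*k1,110),speed=200)
P=np.array([530.6,170.3,0])+24.5*XD+dy*YD; print('P',rel(P))
goto(list(P+25*YD+[0,0,115]),[180,0,129.5])
move_l(P+[0,0,100],speed=200); F0=get_obs()['wrist_force']; move_l(P+[0,0,46.3],speed=110); wait(.15)
grip(0,40); show('tongue')
move_l(P-4*YD+[0,0,46.3],speed=40); a=get_obs(); move_l(P-9*YD+[0,0,46.3],speed=30); b=get_obs(); wait(.2); c=get_obs()
for q in (a,b,c): f=q['wrist_force']-F0; print('F',f@XD,f@YD,f[2],rel(q['tcp_pos']))
show()
E
```

```text
knob 43.45 [522.2  41.2  48.5] [-180.     0.  -140.5] w 20.0 gf 49.0 F [-1.2  0.   5.2]
knob rel N (np.float64(-105.81278814159398), np.float64(-25.8429654705984))
moved 44.78 [507.4  96.4  48.5] [-1.798e+02 -1.000e-01 -1.404e+02] w 20.5 gf 49.2 F [-0.  -7.1  5.6]
(np.float64(-82.13987784584924), np.float64(26.137175536134347))
P (np.float64(7.244190390808697), np.float64(120.38961824495043))
tongue 48.71 [516.8 226.1  47.1] [180.    0.  129.5] w 29.1 gf 42.6 F [-0.6  0.   3.9]
F -1.0221417962661998 1.5719070152561754 5.6001157050234704 (np.float64(7.665512056245738), np.float64(117.0991826396902))
F -1.8099735446602088 3.1382145817740517 5.337766245228422 (np.float64(7.699055583621697), np.float64(112.46633083684229))
F -1.2114530559797938 3.079710441493605 5.831732204308903 (np.float64(7.686809268769685), np.float64(112.47147833685717))
 49.48 [521.8 220.2  47.2] [ 1.800e+02 -1.000e-01  1.295e+02] w 29.1 gf 42.9 F [-3.9  2.8  6.2]
```

Run:
```python
from h import *
o=get_obs(); q=o['tcp_pos'].copy(); B=np.array([0.4,0.5,0.1])
for i in range(5):
    f=get_obs()['wrist_force']
    if f[2]<1.0: break
    q=q+[0,0,0.6]; move_l(q,speed=30)
print('z',q[2],f)
for d in (2,4,6,8):
    move_l(q-d*YD,speed=40); o=get_obs(); f=o['wrist_force']; print(d,'Fx %.1f Fy %.1f Fz %.1f'%(f@XD,f@YD,f[2]),'y %.1f'%rel(o['tcp_pos'])[1],round(o['t'],2))
yt=rel(o['tcp_pos'])[1]; p=o['tcp_pos']
grip(60); move_l(p+[0,0,60]+20*YD,speed=250)
yk=yt-91; k=(-82,yk)
goto(list(W(k[0],k[1],105)),[180,0,219.5]); grip(50); move_l(W(*k,48),speed=110); wait(.2); grip(0,50); wait(.1)
o=show('knob'); r=rel(o['tcp_pos']); print('knob',r,'offset',yt-r[1])
```

```text
z 47.76385356378737 [-0.04814274  1.35667527 -1.22033147]
2 Fx 0.5 Fy 0.4 Fz -1.1 y 110.3 49.98
4 Fx -0.6 Fy 3.2 Fz -1.0 y 109.0 50.23
6 Fx -0.1 Fy 5.2 Fz -0.0 y 107.5 50.48
8 Fx -0.7 Fy 5.9 Fz -0.1 y 105.4 50.73
knob 54.74 [515.1  87.7  48.6] [ 180.     0.  -140.5] w 19.9 gf 49.1 F [-2.6  1.5  5.6]
knob (np.float64(-81.74270765716287), np.float64(14.491052536774495)) offset 90.95323393459937
```

Fy of 6 N at zero vertical load means the mould is on the stop and the carriage is moving with it. Next: the large cavity, the pause, then the small cavity.

Run:
```python
from h import *
def drive(x,y):
    c=np.array([x,y],float); 
    for i in range(3):
        move_l(W(*c,48.2),speed=50 if i==0 else 12); wait(.1); e=np.array([x,y])-rel(get_obs()['tcp_pos'])
        if np.abs(e).max()<.5: break
        c+=e
    o=get_obs(); print(np.round(rel(o['tcp_pos']),1),round(o['t'],2))
drive(-81.5,19.5); 
cv2.imwrite('pics/sL.png',get_image('scene')[:,:,::-1]); cv2.imwrite('pics/tL.png',get_image('top')[:,:,::-1])
wait(1.2)
show('large')
```

```text
[-81.7  19. ] 55.44
large 56.74 [512.3  91.2  48.7] [-179.8   -0.  -140.5] w 20.1 gf 49.6 F [ 0.4 -6.1  4.1]
```

Run:
```python
from h import *
for n,c in (('sL',camera('scene')),('tL',camera('top'))):
    im=cv2.imread(f'pics/{n}.png').max(2)
    for nm,z in (('small',57),):
        u=proj(c,[W(20,52,z)])[0].astype(int); print(n,nm,u)
        s=im[u[1]-14:u[1]+14:2,u[0]-16:u[0]+16:2]; print(s)
```

```text
sL small [260 236]
[[255 253 253 247 255 255 255 233 181 180 175 180 148 155 151 155]
 [253 253 252 255 255 255 255 255 255 255 255 255 232 149 149 153]
 [255 253 253 253 255 255 255 255 255 255 255 255 255 255 233 181]
 [255 253 253 253 255 255 255 255 255 255 255 255 255 255 255 255]
 [255 255 254 253 254 255 248 193 177 174 175 227 255 255 255 255]
 [235 157 194 254 255 255 169 176 171 171 163 151 255 255 255 255]
 [200 255 254 253 252 255 238 183 177 169 171 236 255 255 255 255]
 [176 255 254 254 248 255 255 255 255 255 255 255 255 255 255 255]
 [143 196 198 194 179 255 255 255 255 255 255 255 255 255 255 255]
 [147 255 255 158 255 255 251 248 246 252 253 253 255 255 255 255]
 [199 255 184 163 170 174 175 173 174 255 255 255 255 255 255 255]
 [186 200 176 164 173 182 180 176 171 255 255 255 255 255 255 255]
 [159 191 171 171 174 177 180 174 177 252 255 255 255 255 255 255]
 [166 199 178 172 170 180 179 176 168 247 249 253 255 255 255 254]]
tL small [333 190]
[[170 252 243 236 239 243 241 242 245 217 245 247 246 246 248 251]
 [133 248 243 243 241 241 242 245 187 236 247 246 246 246 246 249]
 [127 179 239 242 241 245 242 180 252 247 246 246 246 246 246 250]
 [239 134 128 245 245 224 234 249 248 247 246 246 246 246 246 249]
 [244 246 248 247 210 237 250 247 226 214 249 248 246 246 246 247]
 [242 244 242 190 251 249 234 119 124 121 129 236 247 246 246 246]
 [246 232 235 249 246 250 127 131 138 132 127 157 250 246 246 247]
 [231 237 248 246 246 250 127 133 132 134 133 133 251 246 246 249]
 [211 250 246 246 246 251 146 127 133 134 132 162 251 246 246 250]
 [208 227 249 246 246 247 246 142 126 130 147 247 247 246 246 250]
 [220 151 241 247 246 246 248 253 232 242 251 248 246 246 246 250]
 [199 234 204 247 246 246 246 246 247 247 246 246 246 246 246 250]
 [185 218 248 245 244 246 246 246 246 246 246 246 246 246 246 250]
 [252 248 246 246 245 246 246 246 246 246 246 246 246 246 246 251]]
```

Run:
```python
from h import *
cs,ct=camera('scene'),camera('top')
for z in (62,66): print('scene',np.round(rel(back(cs,[261.3,232],z)),1))
for z in (53,60,66): print('top',np.round(rel(back(ct,[334,190.4],z)),1))
print('N tip px', proj(cs,[W(0,0,80)]))
```

```text
scene [18.3 44.6]
scene [18.7 51.1]
top [19.7 50.7]
top [18.1 52. ]
top [16.8 53.2]
N tip px [[269.32727511 209.62404776]]
```

Run:
```python
from h import *
def drive(x,y):
    c=np.array([x,y],float)
    for i in range(3):
        move_l(W(*c,48.2),speed=45 if i==0 else 12); wait(.1); e=np.array([x,y])-rel(get_obs()['tcp_pos'])
        if np.abs(e).max()<.5: break
        c+=e
    o=get_obs(); print(np.round(rel(o['tcp_pos']),1),round(o['t'],2))
drive(-100.7,-32.5)
p=get_obs()['tcp_pos']; grip(55); wait(.2); move_l(p+[0,0,60],speed=120); 
move_l(p-60*XD+[0,0,110],speed=200); show('t')
for n in ('scene','top'): cv2.imwrite(f'pics/{n}F.png',get_image(n)[:,:,::-1])
ct,cs=camera('top'),camera('scene')
u=proj(cs,[W(-20,-52,66)])[0].astype(int); im=cv2.imread('pics/sceneF.png').max(2)
print(u); print(im[u[1]-14:u[1]+14:2,u[0]-24:u[0]+24:2])
```

```text
[-100.8  -32.3] 58.77
t 60.59 [483.7   1.4 157.9] [ 180.     0.  -140.6] w 55.4 gf 0.0 F [-0.3  0.2 -0.5]
[277 201]
[[149 165 167 174 172 182 180 186 188 190 193 189 191 186 182 171 168 235
  234 192 103 115 130 126]
 [255 220 172 168 173 184 178 183 187 193 188 186 183 182 142 103 246 254
  253 255 108 112 122 132]
 [251 253 192 150 176 179 175 184 187 184 187 183 152 204 255 255 224 254
  201 176 110 105 115 124]
 [187 251 240 196 127 131 137 140 140 141 130 129 136 255 255 255 225 253
  253 254 179  95 108 120]
 [253 251 252 255 169 135 136 134 139 135 129 129 246 255 255 255 255 249
  252 252 197  96 105 113]
 [252 251 254 255 248 131 135 138 136 135 136 144 255 255 255 255 255 247
  252 251 255 103 107 112]
 [252 251 252 254 255 248 143 135 137 129 135 166 168 166 166 175 238 180
  253 252 255 120 106 112]
 [254 253 252 255 255 255 255 132 129 129 176 172 170 171 160 162 147 165
  255 247 176 146  97 111]
 [236 179 206 255 255 255 255 155 147 140 173 157 153 149 140 146 154 205
  252 254 255 250 229 231]
 [126 128 129 247 255 255 255 170 147 169 180 150 150 154 158 200 255 255
  249 253 252 255 218 228]
 [139 133 133 133 148 144 149 140 145 146 255 255 255 255 255 255 255 255
  181 253 252 253 224 225]
 [141 136 135 137 152 153 153 141 146 147 151 189 255 255 255 254 255 255
  224 254 252 253 222 221]
 [141 135 136 142 149 149 149 154 152 153 148 152 149 197 255 255 254 255
  231 250 252 253 255 253]
 [141 137 132 134 144 152 153 157 165 162 158 148 152 145 255 255 255 255
  255 252 253 235 226 226]]
```

Run:
```python
from h import *
ct,cs=camera('top'),camera('scene')
print(proj(cs,[W(-20,-52,66)]),[np.round(rel(back(cs,[c,r],66)),1) for c,r in ((277.5,202.2),(277.5,201.5))])
# knob in top/scene: blob, vs known knob (-100.8,-32.4)
u=proj(cs,[W(-100.8,-32.4,66)])[0]; x,y=u.astype(int); s=cv2.imread('pics/sceneF.png').max(2)[y-20:y+20,x-20:x+20]
n,_,st,ce=cv2.connectedComponentsWithStats((s<50).astype(np.uint8)); print('knob pred',proj(cs,[W(-100.8,-32.4,z) for z in(78,50)]),[(st[i].tolist(),ce[i]+[x-20,y-20],st[i,1]+y-20) for i in range(1,n) if st[i,4]>30])
# tongue/ slab / ledge in top: profile along the guide axis
im=cv2.imread('pics/topF.png').max(2)
for nm,z,rng,X in (('tongue top',66,range(40,90,2),-12),('ledge',44,range(60,90,2),-12)):
    print(nm,[(q,int(im[tuple(np.round(proj(ct,[W(X,q,z)])[0][::-1]).astype(int))])) for q in rng])
```

```text
[[277.6039818  201.81586642]] [array([-19.7, -50.5]), array([-19.9, -53.2])]
knob pred [[322.09170492 198.78254669]
 [321.66075816 211.89225317]] [([16, 13, 10, 19, 156], array([321.76282051, 205.76923077]), np.int64(197))]
tongue top [(40, 246), (42, 246), (44, 246), (46, 246), (48, 246), (50, 246), (52, 245), (54, 245), (56, 247), (58, 247), (60, 245), (62, 245), (64, 243), (66, 248), (68, 244), (70, 184), (72, 225), (74, 251), (76, 248), (78, 249), (80, 255), (82, 255), (84, 105), (86, 133), (88, 139)]
ledge [(60, 246), (62, 250), (64, 245), (66, 154), (68, 255), (70, 255), (72, 248), (74, 248), (76, 252), (78, 217), (80, 115), (82, 133), (84, 136), (86, 133), (88, 134)]
```

The mould and carriage both match their targets: the large cavity is at (−19.8, −51) from the nozzle axis, and the 9 mm gap between tongue end and ledge end means the mould is home. The arm is clear, so I'm handing in.

```bash
python3 -c "
from station import *
print(sign_off())"
```

```text
the job is handed in; nothing more can be done
None
```

I handed the job in at about 61 s: by my measurements the mould is home against the stop, the nozzle paused about 1.3 s over the large cavity, and it now points at the small one to within about 3 mm; nothing came near the jar or shaker. The first slide stalled about 20 mm short and needed re-pushing, and in one push the gripper met something, probably the hopper, at about 28 N (limit 40 N). The sign-off returned no verdict.

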